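# Lay the pressure plate on a clutch pack and bring the dial gauge down on it

### The arm

A 6-joint arm with a two-finger parallel gripper is mounted at the origin on the work surface. World frame = base frame: x ahead of the robot, y to its left, z up, the work surface at z = 0. Lengths are in m, angles in rad, forces in N, time in s.
With the tool pointing down it reaches from about 0.35 to 0.775 m from the base axis. Payload 7.3 kg.
Tool frame: the origin (TCP) lies at the very end of the fingers, on their centre line; the grasp point (between the pads) lies robot.grip_point_offset behind it (robot.grip_point_offset is the distance from the TCP to the grasp point, in m); z points along the fingers, y is the direction in which the jaws open and shut (so a half turn about z gives the same grasp; the last joint's range is limited). The gripper opens to 92 mm and grips with 3 to 60 N. Pads are 19 mm wide; open, the fingers measure 130 mm over their backs; the gripper's body (75 mm by 190 mm) begins 47 mm behind the grasp point.
Start: joints at [1.061, 0.342, 1.524, -0, 1.275, -0.146], TCP at [0.187, 0.491, 0.227] pointing down, gripper open.
Joint ranges: [-2.53, 2.53], [-0.77, 2.02], [0.04, 2.7], [-1, 4.14], [0.28, 2.66], [-3.11, 3.11]. Speed limits (rad/s): [2.57, 2.57, 3.14, 3.14, 3.14, 3.14].

### API

Orientations are given as a unit quaternion [w, x, y, z].
In Python, from station import robot gives the robot as it stands. The module is installed in compiled form; this text tells all that it offers. Calls block until the motion is done:
- robot.movep(position, orientation): joint-space move of the TCP to a pose.
- robot.line_to(position, attitude=None, max_speed=0.15, f_stop=None): straight line of the TCP; attitude=None keeps the orientation; max_speed is the mean speed in m/s. With f_stop (N) it stops when the force on the tool has changed by that much, and returns True; else False.
- robot.set_joints(angles): joint-space move.
- robot.grip(opening): finger opening in m; the grip force is fixed at half the most; returns when the fingers have stopped.
- robot.sleep(seconds).
- robot.solve_ik(position, orientation): joint angles nearest the present ones, or None.
- robot.state(): the state.
- robot.read_camera(name): name is "side" or "top"; returns (picture, depth): 384x512x3 uint8, blue, green, red; 384x512 float32, m along the optical axis (not along the pixel's ray), 0 where there is no reading.
- robot.camera_params(name): a dict with "K" (3x3 intrinsics, pixels), "origin" and "attitude" of the camera in the world. Camera axes: x right, y down, z forward; pixel columns grow to the right and rows downward; lengths in m; the calibration is good to about 2 mm. A picture is of the moment at which its call begins. camera_params takes no time and is no camera call.
A pose or a line that the arm cannot do raises robot.IKError and nothing moves.
- robot.finish_job(): hands the job in, once; it reports no verdict.
The state is a dict: "time": time; "joint_pos": joint angles; "qvel": joint speeds; "joint_efforts": joint torques, N m; "tool_pos": TCP position; "eef_rot": TCP orientation; "ft_force": force on the tool from outside, world axes, zero at the start; "moment": the same for the moment, N m; "width": finger opening in m.
Only numpy, scipy, OpenCV 4.12 (cv2) and the standard library are available. Lean on these libraries where they do the work, as an engineer would, in place of code of your own. Each camera call takes 0.05 s, during which the arm holds its last target.

### The job

Finish this clutch pack and set it up for its height reading. Bring the thick steel pressure plate in beneath the raised dial gauge, lower it gently onto the pile of clutch plates until it touches, only then let go, so that it lies flat and centred on the pile. Then bring the gauge down by its knob until its foot stands on the pressure plate with the plunger pushed in about half its travel, and leave it there without disturbing the other parts on the bench.

Things in the scene. Friction and masses are not known exactly. Their poses are not given: they have to be found in the camera images.
- plate_center (a point): Pressure plate: plain bright steel ring, 124 mm outside, 80 mm bore, 8 mm thick, about 0.45 kg, six lugs (12 mm wide, 3 mm long) around the outside, the first on its own +x axis. Starts flat on the bench, left or right of the stand. The point is the centre of its bore, 4 mm above its underside; z is its axis. Its rim (22 mm wide) can be pinched from above, one finger in the bore.
- stand: Gauge stand, fixed. Granite base 310 x 180 mm, top 30 mm above the bench. Origin on the bench below the pile's axis; +x points to the column (28 mm thick, 330 mm high, 166 mm from the pile's axis). Base spans x -90 to 220 mm. The raised gauge's foot, at least 143 mm above the bench, hangs over the pile's column-side rim: bring the plate in level, above the pile and below the foot.
- pack: Pile of clutch plates (brown lined discs and grey steel ones), 120 mm outside, 84 mm bore, standing firm on a low seat ring on the granite. Origin: centre of the seat ring's underside, 30 mm above the bench; z is the pile's axis. The number of plates differs: the top of the pile is anywhere from 24 to 54 mm above this origin and is not told.
- knob (a point): Black round knob on top of the gauge head, 22 mm wide, 24 mm tall; the point is its centre. It is right above the foot, 51 mm from the pile's axis towards the column. Under it is a round dial housing 56 mm high and wide (in the stand's x), 25 mm thick (y). The free foot's tip is 135 mm below this point. The whole head slides straight up and down with its carriage.
- foot_tip (a point): Flat tip, 8 mm wide, of the gauge foot at the lower end of the thin steel plunger below the gauge head.
- carriage (a joint): How far the carriage with the gauge head has been slid down the column, in m: 0 at the top, 0.125 at the bottom; it starts between 0 and 0.02. It slides stiffly and stays where it is left: about 4 N pushes it down, about 13 N raises it.
- plunger (a joint): How far the gauge's plunger is pushed up into the gauge, in m: 0 free, 0.012 fully in. A light spring (0.8 N at first, 1.7 N fully in) pushes it out. The hand on the dial makes one clockwise turn for the full travel: half travel points straight down.
- lined_disc: Spare clutch disc, thin brown lined ring, 120 mm outside, 84 mm bore, 3 mm thick, lying on the bench on the other side of the stand. To be left alone. Origin at the centre of its underside.
- drum: Clutch drum: dark steel cup 104 mm across (110 over its ribs), 58 mm high, to be left alone. Origin at the centre of its underside.
- jug: Grey oil jug 70 x 110 mm, 203 mm high, to be left alone. Origin at the centre of its underside.
Mind the look-alikes: they are no part of the job. Several things look just like the part that bears plate_center: the one meant starts farthest from the robot's base.

How it is judged:
By the outcome, as a careful person would: the job done as asked, in the order asked, and still so for the second after the job is handed in, with the robot touching nothing.
It also fails if it takes over 56 s, if anything falls off the work surface, if the arm or the gripper's body presses on something with over 40 N, if the wrist force passes 120 N, or if a joint passes its speed limit or range.

## Working session

There is one attempt and no reset: what is moved stays moved. The work goes in short steps, each a Python script; the robot and the scene stay as the last script left them, time stands still between calls to the robot, and variables do not carry over. Pictures are saved under pics/ and viewed, and the job is handed in when it is done.

```bash
mkdir -p pics; python3 - <<'E'
from station import robot
import cv2,numpy as np
for n in("side","top"):
    im,d=robot.read_camera(n); cv2.imwrite(f"pics/{n}0.png",im); np.save(f"{n}0.npy",d)
    print(n,robot.camera_params(n),(d==0).mean())
s=robot.state();print(s,robot.grip_point_offset)
E
```

```text
side {'K': array([[387.28236154,   0.        , 262.78818523],
       [  0.        , 387.28236154, 197.08845242],
       [  0.        ,   0.        ,   1.        ]]), 'origin': array([-0.04125482, -0.86467035,  0.89761029]), 'attitude': array([-0.45872906,  0.85395897, -0.21918337,  0.11081684])} 0.004221598307291667
top {'K': array([[391.6655456 ,   0.        , 264.84242968],
       [  0.        , 391.6655456 , 195.13548072],
       [  0.        ,   0.        ,   1.        ]]), 'origin': array([0.32102263, 0.05097792, 1.34017808]), 'attitude': array([ 0.04872957, -0.69945146,  0.71194147, -0.03914629])} 0.004109700520833333
{'time': 0.1, 'joint_pos': array([ 1.06100703e+00,  3.42641876e-01,  1.52492608e+00,  1.32492721e-05,
        1.27540641e+00, -1.45966405e-01]), 'qvel': array([-0.00122317, -0.0028795 , -0.00109002, -0.00160368,  0.00132276,
       -0.00116788]), 'joint_efforts': array([ 1.36507129e-03, -4.32002699e+01, -2.44693851e+01,  7.19034160e-02,
        5.25773806e-02, -6.02084015e-05]), 'tool_pos': array([0.18659883, 0.49032703, 0.22611866]), 'eef_rot': array([-2.28479555e-04,  1.80911669e-01,  9.83499106e-01, -6.52015484e-04]), 'ft_force': array([-0.6175058 , -0.10279373,  0.07443352]), 'moment': array([0.01852746, 0.04236482, 0.00638922]), 'width': 0.09189127163360646} 0.0188
```

View pics/side0.png

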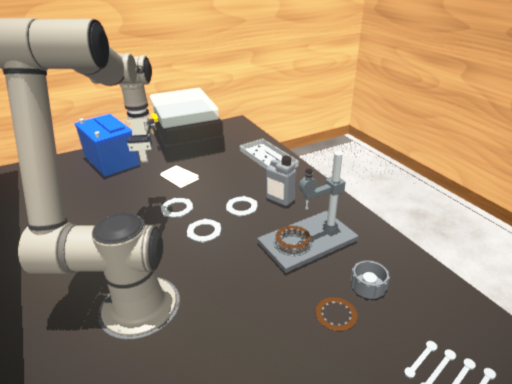

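View pics/top0.png

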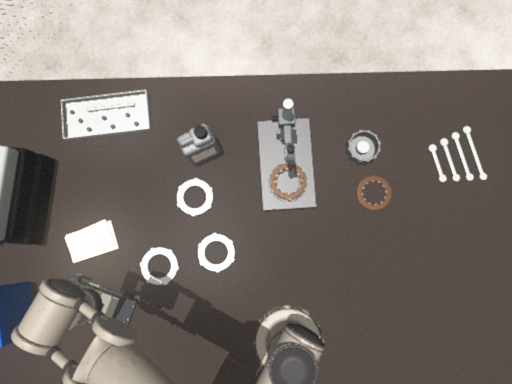

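The side view shows three bright rings at about (177,207), (204,230) and (242,206). The stand is at (308,235), the jug at (282,180), the drum at (370,280) and the spare disc at (337,313). The top view shows the rings at (195,197), (216,252) and (159,266), and the pile at (288,182). Next I'll measure them.

```bash
cat > h.py <<'E'
import cv2,numpy as np
from scipy.spatial.transform import Rotation as R
from station import robot
def cam(n):
    p=robot.camera_params(n); q=p["attitude"]; return p["K"],p["origin"],R.from_quat([q[1],q[2],q[3],q[0]]).as_matrix()
def ray(n,u,v):
    K,o,M=cam(n); d=M@np.linalg.inv(K)@np.array([u,v,1.]); return o,d
def onplane(n,uv,z):
    uv=np.atleast_2d(uv).astype(float); K,o,M=cam(n)
    d=(M@np.linalg.inv(K)@np.c_[uv,np.ones(len(uv))].T).T
    return o+d*((z-o[2])/d[:,2])[:,None]
def cloud(n,depth):
    K,o,M=cam(n); v,u=np.mgrid[:depth.shape[0],:depth.shape[1]]
    p=np.stack([(u-K[0,2])/K[0,0]*depth,(v-K[1,2])/K[1,1]*depth,depth],-1)
    return p@M.T+o
def proj(n,P):
    K,o,M=cam(n); c=(np.atleast_2d(P)-o)@M; q=c@K.T; return q[:,:2]/q[:,2:]
E
python3 - <<'E'
from h import *
for n in("top","side"):
    im=cv2.imread(f"pics/{n}0.png");hsv=cv2.cvtColor(im,cv2.COLOR_BGR2HSV)
    m=((hsv[...,2]>170)&(hsv[...,1]<60)).astype(np.uint8)
    cs,_=cv2.findContours(m,cv2.RETR_EXTERNAL,cv2.CHAIN_APPROX_NONE)
    for c in cs:
        a=cv2.contourArea(c)
        if 350<a<2500:
            P=onplane(n,c[:,0,:],.008)
            (cx,cy),r=cv2.minEnclosingCircle(P[:,:2].astype(np.float32))
            print(n,a,c[:,0].mean(0).round(),"circ",round(cx,4),round(cy,4),round(r,4),"dist",np.hypot(cx,cy).round(3))
    z=3
    crop=im[80:230,150:420] if n=="top" else im[130:350,160:420]
    cv2.imwrite(f"pics/{n}_z.png",cv2.resize(crop,None,fx=2.9 if n=="top" else 2.7,fy=2.9 if n=="top" else 2.7,interpolation=cv2.INTER_CUBIC))
E
```

```text
top 1803.5 [106. 360.] circ -0.0486 0.5885 0.1296 dist 0.591
top 1588.0 [ 47. 312.] circ 0.103 0.8076 0.0988 dist 0.814
top 498.5 [159. 264.] circ 0.2574 0.428 0.0654 dist 0.499
top 1084.0 [216. 252.] circ 0.2959 0.2366 0.0669 dist 0.379
top 1434.0 [ 92. 241.] circ 0.3396 0.6608 0.0954 dist 0.743
top 1012.5 [194. 197.] circ 0.4876 0.311 0.0666 dist 0.578
top 421.5 [362. 148.] circ 0.6421 -0.2668 0.047 dist 0.695
top 2483.5 [287. 166.] circ 0.5971 -0.006 0.1766 dist 0.597
side 914.0 [ 82. 244.] circ -0.0974 0.3712 0.1233 dist 0.384
side 992.5 [ 40. 244.] circ -0.2452 0.4504 0.1269 dist 0.513
side 494.5 [315. 247.] circ 0.6066 -0.0209 0.1602 dist 0.607
side 560.5 [204. 230.] circ 0.2925 0.2314 0.066 dist 0.373
side 436.0 [241. 205.] circ 0.4829 0.3046 0.0675 dist 0.571
side 477.0 [179. 176.] circ 0.335 0.6585 0.1045 dist 0.739
side 546.5 [266. 156.] circ 0.7924 0.6428 0.1749 dist 1.02
side 1708.5 [183. 106.] circ 0.6515 1.5272 0.3346 dist 1.66
side 1271.5 [60. 30.] circ 0.1489 4.8063 1.0176 dist 4.809
side 572.0 [14. 29.] circ -0.3489 5.1753 0.9156 dist 5.187
```

View pics/top_z.png

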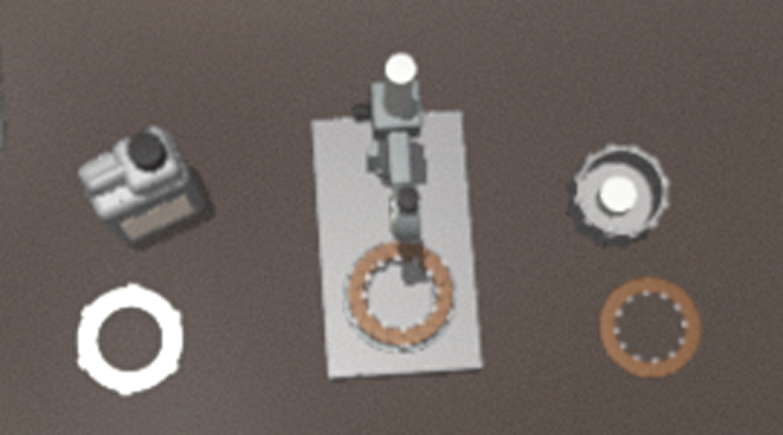

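View pics/side_z.png

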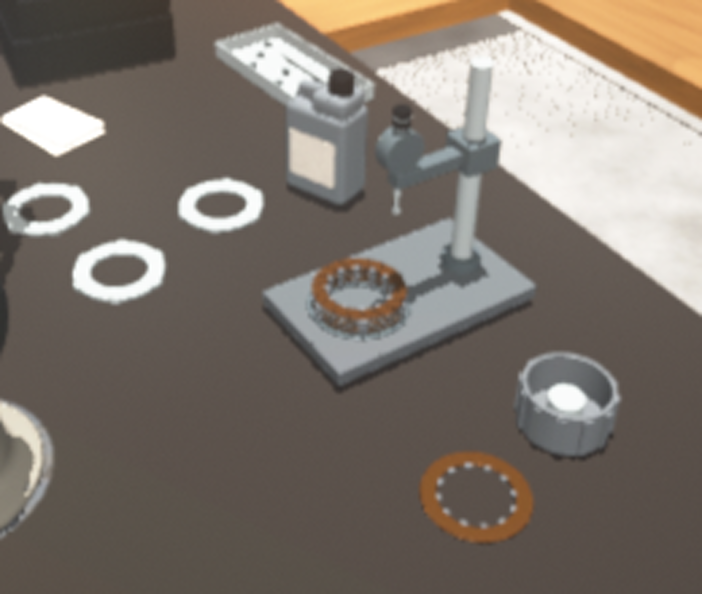

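```bash
python3 - <<'E'
from h import *
for n in("top","side"):
    im=cv2.imread(f"pics/{n}0.png");hsv=cv2.cvtColor(im,cv2.COLOR_BGR2HSV); C=cloud(n,np.load(n+"0.npy"))
    X,Y,Z=C[...,0],C[...,1],C[...,2]
    b=(X>.3)&(X<.45)&(abs(Y)<.1); print(n,"bench z",np.median(Z[b]),Z[b].std())
    g=(X>.45)&(X<.75)&(abs(Y)<.1)&(hsv[...,1]<60)&(abs(Z-.03)<.008); print("granite",np.median(Z[g]),g.sum())
    m=((hsv[...,1]>100)&(hsv[...,0]<20)&(X>.4)&(X<.65)&(abs(Y)<.11)&(Z>.04)).astype(np.uint8)
    print("brown n",m.sum(),"z pct",np.percentile(Z[m>0],[5,25,50,75,95]).round(4))
    # outer circle of brown
    k=(m>0)&(Z>np.percentile(Z[m>0],50)-.004)
    P=C[k]; A=np.c_[2*P[:,:2],np.ones(len(P))]
    c,_=cv2.findContours(m,cv2.RETR_EXTERNAL,cv2.CHAIN_APPROX_NONE); c=max(c,key=cv2.contourArea)
    print("px bbox",cv2.boundingRect(c))
    zt=np.median(P[:,2]); Q=onplane(n,cv2.convexHull(c)[:,0],zt); print("enc",cv2.minEnclosingCircle(Q[:,:2].astype(np.float32)))
    for a,bb in[(.4876,.311),(.2959,.2366)]:
        w=(hsv[...,2]>170)&(hsv[...,1]<60)&(np.hypot(X-a,Y-bb)<.075); P=C[w]; print("plate",w.sum(),np.median(P,0).round(4))
        print(" mean",P[:,:2].mean(0))
    if n=="top":
        gm=((abs(Z-.03)<.012)&(X>.4)&(X<.8)&(abs(Y)<.13)&(hsv[...,2]>100)).astype(np.uint8)
        c,_=cv2.findContours(gm,cv2.RETR_EXTERNAL,cv2.CHAIN_APPROX_NONE); c=max(c,key=cv2.contourArea)
        Q=onplane(n,c[:,0],.03)[:,:2].astype(np.float32); print("base rect",cv2.minAreaRect(Q))
    # high things: column, knob
    for lo,hi in[(.32,.36),(.26,.32),(.2,.26),(.14,.2)]:
        h=(X>.45)&(X<.8)&(abs(Y)<.11)&(Z>lo)&(Z<hi); P=C[h]
        if len(P): print("z",lo,hi,h.sum(),np.median(P,0).round(4),P.min(0).round(3),P.max(0).round(3))
    kb=(X>.5)&(X<.66)&(abs(Y)<.11)&(Z>.25)&(hsv[...,2]<70); P=C[kb]; print("knob",len(P),np.median(P,0).round(4) if len(P) else "", P[:,2].max() if len(P) else "")
im=cv2.imread("pics/top0.png"); cv2.imwrite("pics/plate_z.png",cv2.resize(im[150:245,150:240],None,fx=6,fy=6,interpolation=cv2.INTER_CUBIC))
cv2.imwrite("pics/grip_z.png",cv2.resize(cv2.imread("pics/side0.png")[40:180,70:200],None,fx=4.2,fy=4.2,interpolation=cv2.INTER_CUBIC))
cv2.imwrite("pics/g_z.png",cv2.resize(cv2.imread("pics/side0.png")[140:250,260:360],None,fx=5,fy=5,interpolation=cv2.INTER_CUBIC))
E
```

```text
top bench z 0.001861696922093925 0.5665306168797823
granite 0.03053361339936811 3287
brown n 47 z pct [0.0557 0.0577 0.0595 0.0618 0.0636]
px bbox (301, 172, 3, 2)
enc ((0.5545598268508911, -0.057403914630413055), 0.0037996575701981783)
plate 672 [0.4862 0.3104 0.0083]
 mean [0.48710565 0.31024554]
plate 717 [0.2952 0.2358 0.0079]
 mean [0.29655142 0.23661319]
base rect ((0.5923283100128174, -0.00501646101474762), (0.30865779519081116, 0.17952628433704376), 2.7288317680358887)
z 0.32 0.36 92 [6.918e-01 1.000e-04 3.300e-01] [ 0.68  -0.013  0.321] [0.707 0.011 0.336]
z 0.26 0.32 229 [ 0.5788 -0.0031  0.2768] [ 0.554 -0.019  0.26 ] [0.694 0.013 0.32 ]
z 0.2 0.26 446 [6.705e-01 3.000e-04 2.258e-01] [ 0.551 -0.025  0.202] [0.717 0.04  0.26 ]
z 0.14 0.2 11 [0.6689 0.0132 0.1937] [ 0.668 -0.026  0.189] [0.671 0.022 0.2  ]
knob 6 [ 0.5694 -0.0091  0.2987] 0.30523232464927763
side bench z -0.0017847885704790345 0.009459373248422154
granite 0.027846499599303853 1997
brown n 252 z pct [0.0545 0.0562 0.0574 0.0583 0.0598]
px bbox (276, 226, 34, 22)
enc ((0.5246143937110901, -0.01146579161286354), 0.05945524945855141)
plate 320 [0.4818 0.3072 0.005 ]
 mean [0.48238895 0.30816303]
plate 407 [0.2918 0.2347 0.0053]
 mean [0.29261819 0.23438767]
z 0.32 0.36 44 [ 0.6863 -0.0068  0.3269] [ 0.675 -0.018  0.32 ] [0.705 0.01  0.33 ]
z 0.26 0.32 275 [ 0.674  -0.0141  0.2833] [ 0.549 -0.024  0.26 ] [0.698 0.006 0.32 ]
z 0.2 0.26 582 [ 0.6421 -0.0177  0.2249] [ 0.546 -0.031  0.2  ] [0.712 0.039 0.26 ]
z 0.14 0.2 186 [ 0.6754 -0.0157  0.1866] [ 0.567 -0.031  0.14 ] [0.714 0.005 0.2  ]
knob 21 [ 0.5717 -0.0158  0.2974] 0.30058790415793357
```

View pics/plate_z.png

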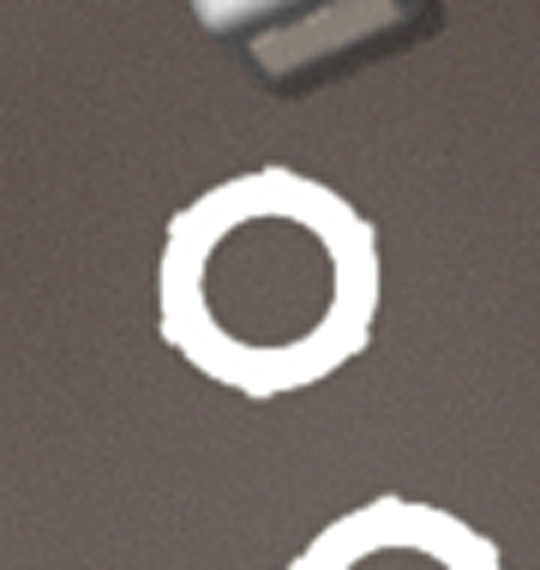

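View pics/grip_z.png

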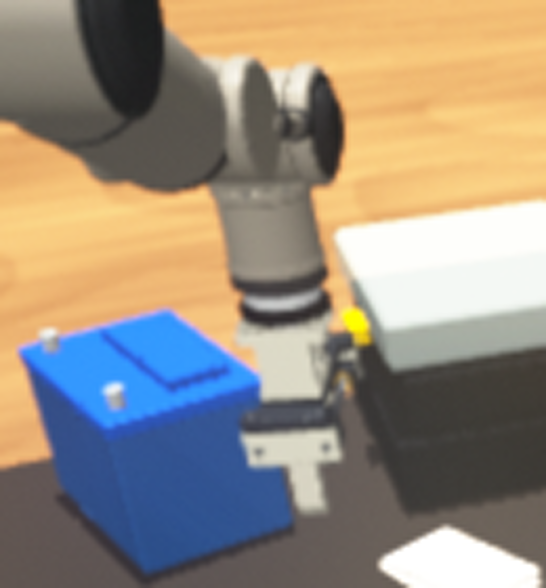

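View pics/g_z.png

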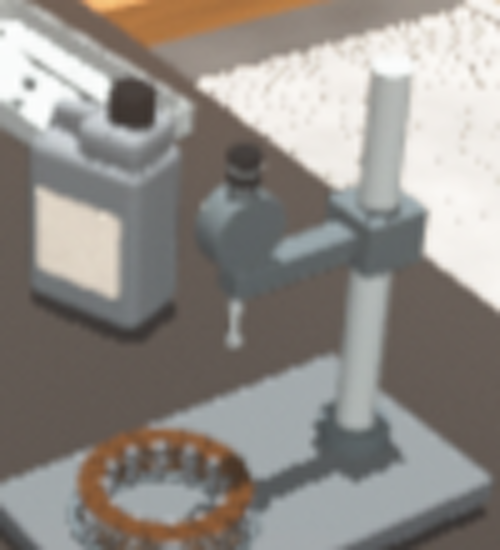

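```bash
python3 - <<'E'
from h import *
im=cv2.imread("pics/top0.png"); cv2.imwrite("pics/gt.png",cv2.resize(im[250:384,10:180],None,fx=4,fy=4,interpolation=cv2.INTER_CUBIC))
n="top"
im=cv2.imread("pics/top0.png");hsv=cv2.cvtColor(im,cv2.COLOR_BGR2HSV);C=cloud(n,np.load("top0.npy"))
# proper brown
m=((hsv[...,1]>70)&(hsv[...,0]<22)&(hsv[...,2]>80)).astype(np.uint8); m[:, :250]=0;m[:,325:]=0;m[:140]=0;m[215:]=0
Z=C[...,2][m>0];print("pile z",m.sum(),np.percentile(Z,[10,50,90]).round(4))
c,_=cv2.findContours(m,cv2.RETR_EXTERNAL,cv2.CHAIN_APPROX_NONE);c=max(c,key=cv2.contourArea)
Q=onplane(n,c[:,0],.059);print(cv2.minEnclosingCircle(Q[:,:2].astype(np.float32)))
# plate lugs + bore
w=((hsv[...,2]>170)&(hsv[...,1]<60)).astype(np.uint8)
c,h=cv2.findContours(w,cv2.RETR_CCOMP,cv2.CHAIN_APPROX_NONE)
for i,k in enumerate(c):
    Q=onplane(n,k[:,0],.007)[:,:2]; 
    if np.hypot(*(Q.mean(0)-[.487,.311]))<.02 and len(k)>50:
        ct=Q.mean(0) if h[0,i,3]<0 else cv2.fitEllipse(Q.astype(np.float32))[0]
        d=Q-ct; r=np.hypot(*d.T); a=np.degrees(np.arctan2(d[:,1],d[:,0]))
        print("hole" if h[0,i,3]>=0 else "outer",ct,r.min(),r.max())
        if h[0,i,3]<0:
            wt=np.clip(r-.0625,0,.002); print("lug phase",np.degrees(np.angle((wt*np.exp(6j*np.radians(a))).sum()))/6)
# jug extents
X,Y,Zz=C[...,0],C[...,1],C[...,2]
k=(Zz>.04)&(Zz<.22)&(Y>.2)&(Y<.42)&(X>.5)&(X<.75);print("jug",C[k].min(0),C[k].max(0))
E
```

```text
pile z 429 [0.0565 0.0597 0.0628]
((0.5276517271995544, -0.0092849750071764), 0.0590539425611496)
outer [0.48732373 0.31045223] 0.05895561996766996 0.06697909960873151
lug phase -3.9799950547111522
hole (0.48794063925743103, 0.31006431579589844) 0.038566348576846196 0.04264621414510556
jug [0.59961172 0.22143067 0.04039566] [0.69642626 0.34011221 0.20819709]
```

View pics/gt.png

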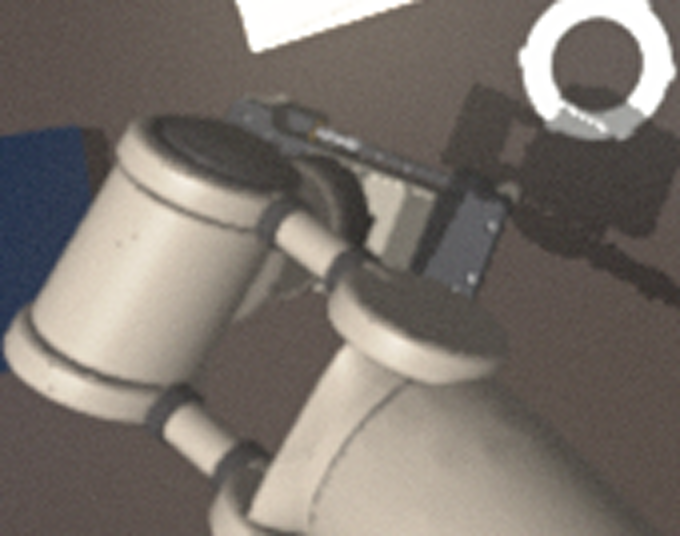

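```bash
cat >> h.py <<'E'
def att(a_deg,t_deg,flip=False):
    a,t=np.radians([a_deg,t_deg]); rad=np.array([np.cos(a),np.sin(a),0]); u=np.array([np.sin(a),-np.cos(a),0])
    z=np.sin(t)*u-np.array([0,0,np.cos(t)]); y=-rad if flip else rad; x=np.cross(y,z)
    q=R.from_matrix(np.c_[x,y,z]).as_quat(); return np.array([q[3],q[0],q[1],q[2]])
def radv(a): a=np.radians(a); return np.array([np.cos(a),np.sin(a),0])
RG=.0504
E
python3 - <<'E'
from h import *
for f in(0,1):
  for nm,c,a,z in[("pick",[.486,.309,0],86,.0045),("prelift",[.486,.309,0],86,.12),("place",[.526,-.0095,0],93,.1)]:
    p=np.array(c)+RG*radv(a); p[2]=z
    q=robot.solve_ik(p,att(a,15,f)); print(f,nm,None if q is None else np.round(q,2))
E
```

```text
0 pick [ 0.59  0.67  1.71 -0.3   0.57 -0.67]
0 prelift [ 0.59  0.5   1.62 -0.22  0.82 -0.78]
0 place [-0.09  0.37  1.93  0.07  0.58 -1.77]
1 pick [ 0.59  0.67  1.71 -0.3   0.57  2.47]
1 prelift [ 0.59  0.5   1.62 -0.22  0.82  2.37]
1 place [-0.09  0.37  1.93  0.07  0.58  1.38]
```

```bash
python3 - <<'E'
from h import *
a=86; q=att(a,15,1); p=np.array([.486,.309,0])+RG*radv(a)
p[2]=.10; robot.movep(p,q); print(robot.state()["time"],robot.state()["tool_pos"])
p[2]=.0045; print(robot.line_to(p,max_speed=.08,f_stop=8)); s=robot.state();print(s["time"],s["tool_pos"],s["ft_force"])
robot.grip(.0); s=robot.state();print(s["time"],s["tool_pos"],s["ft_force"],s["width"])
for n in("top","side"):
    im,d=robot.read_camera(n); cv2.imwrite(f"pics/{n}1.png",im)
top=cv2.imread("pics/top1.png")[140:260,140:260];sd=cv2.imread("pics/side1.png")[120:260,170:310]
cv2.imwrite("pics/g1.png",np.hstack([cv2.resize(top,(400,400),interpolation=2),cv2.resize(sd,(400,400),interpolation=2)]))
E
```

```text
2.2583 [0.48939985 0.35954836 0.10013729]
False
3.6 [0.48987012 0.35950152 0.00509365] [-0.31759419 -0.24026953  0.7254119 ]
4.7167 [0.48950188 0.35929351 0.00447226] [ 0.42501647 -0.11883266 -0.03650414] 0.02016621019262112
```

View pics/g1.png

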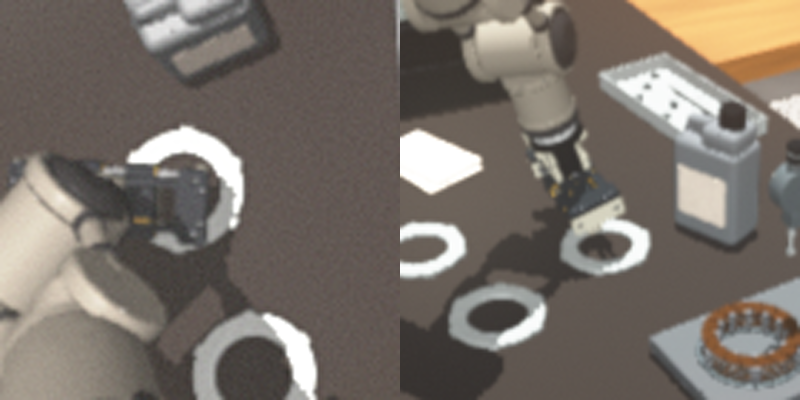

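The top view (left) shows the gripper over the left rim of the ring, around (190,190) in the crop. The side view (right) shows a finger in the bore at (605,240). The jaw width reads 20 mm, so the ring is held. Next I'll lift it and check the hold and tilt.

```bash
python3 - <<'E'
from h import *
a=86; q=att(a,15,1); p=np.array(robot.state()["tool_pos"]); p[2]=.105
robot.line_to(p,max_speed=.08)
# turn onto place azimuth, move clear of jug
a=93;p=np.array([.47,.17,0])+RG*radv(a);p[2]=.105
robot.line_to(p,att(a,15,1),max_speed=.15)
robot.sleep(.2)
s=robot.state();print(s["time"],s["tool_pos"],s["ft_force"],s["moment"],s["width"])
for n in("top","side"):
    im,d=robot.read_camera(n); cv2.imwrite(f"pics/{n}2.png",im); np.save(n+"2.npy",d)
top=cv2.imread("pics/top2.png")[140:260,180:300];sd=cv2.imread("pics/side2.png")[120:260,190:330]
cv2.imwrite("pics/g2.png",np.hstack([cv2.resize(top,(400,400),interpolation=2),cv2.resize(sd,(400,400),interpolation=2)]))
E
```

```text
7.5167 [0.4673564  0.22088635 0.10491133] [-0.00682698  0.83389586 -3.30449521] [0.10550744 0.52529951 0.00463121] 0.019975947598903067
```

View pics/g2.png

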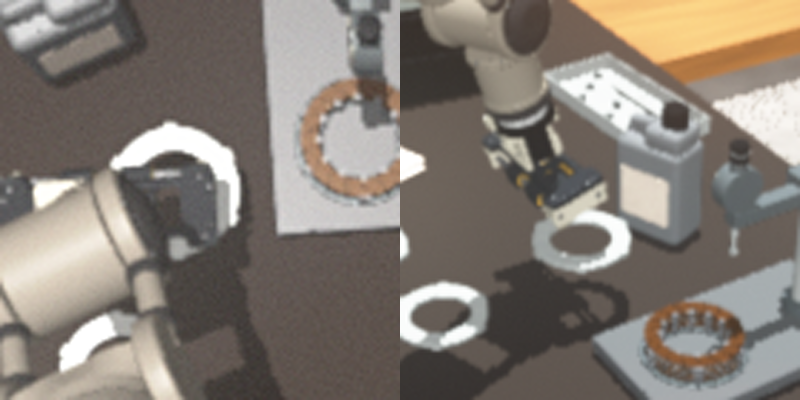

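```bash
python3 - <<'E'
from h import *
s=robot.state(); c=s["tool_pos"]-RG*radv(93)
print("exp c",c)
for n in("side","top"):
    im=cv2.imread(f"pics/{n}2.png");hsv=cv2.cvtColor(im,cv2.COLOR_BGR2HSV);C=cloud(n,np.load(n+"2.npy"))
    d=np.hypot(C[...,0]-c[0],C[...,1]-c[1])
    k=(abs(d-.051)<.016)&(C[...,2]>.085)&(C[...,2]<.125)&(hsv[...,2]>120)&(hsv[...,1]<50)&(C[...,1]<c[1]+.025)
    P=C[k]; 
    for _ in range(3):
        A=np.c_[P[:,:2]-c[:2],np.ones(len(P))]; w=np.linalg.lstsq(A,P[:,2],rcond=None)[0]; r=P[:,2]-A@w; P=P[abs(r)<2*r.std()]
    print(n,len(P),"slopes",w[:2].round(4),"z",w[2].round(4),"std",r.std())
    m=((hsv[...,2]>120)&(hsv[...,1]<50)&(d<.075)&(C[...,2]>.08)&(C[...,2]<.125)).astype(np.uint8)
    ctr,_=cv2.findContours(m,cv2.RETR_EXTERNAL,cv2.CHAIN_APPROX_NONE); ctr=max(ctr,key=cv2.contourArea)
    Q=onplane(n,cv2.convexHull(ctr)[:,0] if 0 else ctr[:,0],.108)[:,:2]
    # outer-edge points: fit circle R=62.7 robustly
    from scipy.optimize import least_squares
    sel=Q[(np.hypot(*(Q-c[:2]).T)>.056)&(Q[:,1]<c[1]+.02)]
    f=least_squares(lambda x:np.hypot(*(sel-x).T)-.0625,c[:2],loss="soft_l1",f_scale=.001); print(" centre",f.x,"n",len(sel),"diff to exp",f.x-c[:2])
E
```

```text
exp c [0.46996775 0.17039497 0.10491414]
side 234 slopes [-0.0012  0.0161] z 0.105 std 0.0017323154471057662
 centre [0.46327015 0.16041665] n 48 diff to exp [-0.0066976  -0.00997832]
top 287 slopes [-0.0002  0.0228] z 0.108 std 0.001984146709121265
 centre [0.46918946 0.17423771] n 48 diff to exp [-0.00077829  0.00384275]
```

```bash
python3 - <<'E'
from h import *
from scipy.optimize import least_squares
s=robot.state(); c=s["tool_pos"]-RG*radv(93)
vis=[]
def subpix_circle(n,img,c0,z,R0,angs,bright_in,half=.008,free=False):
    g=cv2.GaussianBlur(cv2.cvtColor(img,cv2.COLOR_BGR2GRAY),(3,3),0).astype(np.float32); pts=[]
    for a in np.radians(angs):
        rr=np.linspace(R0-half,R0+half,65); P=np.c_[c0[0]+rr*np.cos(a),c0[1]+rr*np.sin(a),np.full(65,z)]
        uv=proj(n,P).astype(np.float32); v=cv2.remap(g,uv[:,0][None],uv[:,1][None],cv2.INTER_LINEAR)[0]
        gr=np.gradient(v)*(-1 if bright_in else 1); i=gr[3:-3].argmax()+3
        if gr[i]>2: pts.append([*P[i,:2],np.degrees(a)])
    pts=np.array(pts)
    f=least_squares(lambda x:np.hypot(*(pts[:,:2]-x[:2]).T)-(x[2] if free else R0),[*c0[:2],R0],loss="soft_l1",f_scale=.0007)
    r=np.hypot(*(pts[:,:2]-f.x[:2]).T)-R0
    return f.x,len(pts),np.c_[pts[:,2],r*1e3].round(1)
for n in("top","side"):
    im=cv2.imread(f"pics/{n}2.png"); c0=c[:2]
    for zz,R0,bi,ang in[(.1085,.062,True,range(-150,20,6)),(.1085,.040,False,range(-80,20,6))]:
        x,k,r=subpix_circle(n,im,c0,zz,R0,ang,bi); print(n,R0,"diff mm",((x[:2]-c[:2])*1e3).round(1),k,"resid",r[:,1].tolist())
# bench plates in picture 0 and pile same method
for n in("top","side"):
    im=cv2.imread(f"pics/{n}0.png")
    for nm,c0,z,R0,bi in[("plateOut",(.486,.309),.008,.062,True),("plateBore",(.486,.309),.008,.04,False)]:
        x,k,r=subpix_circle(n,im,c0,z,R0,range(0,360,6),bi); print(n,nm,x[:2].round(4),k,np.abs(r[:,1]).mean())
E
```

```text
top 0.062 diff mm [ 3.  -0.2] 26 resid [-0.6, 0.9, 5.1, 2.1, -0.9, 0.0, -0.5, 0.4, 0.8, -0.2, -0.8, -0.1, 1.4, 3.2, 0.4, -0.8, -2.2, -1.1, -1.0, -0.1, -1.2, 0.0, 1.5, 1.8, 1.9, 0.5]
top 0.04 diff mm [ 0. -1.] 17 resid [0.2, 1.0, -0.5, 0.8, 1.1, 0.7, -0.5, -2.2, -2.1, -3.5, -1.1, -0.0, 0.1, 0.9, 0.8, 0.1, 0.5]
side 0.062 diff mm [-2.8 -5.6] 21 resid [0.9, 0.9, -0.3, 0.8, 0.7, 0.1, 0.4, 0.7, -1.7, -0.8, -0.4, -2.0, -1.8, -4.7, -3.0, -0.2, 1.7, 2.3, 2.1, 1.3, 3.3]
side 0.04 diff mm [-6.6 -4.5] 17 resid [1.9, 1.0, 0.3, -2.0, -0.5, -0.9, -0.3, 1.1, 0.9, -0.2, -0.8, -1.5, -1.0, 0.9, 0.1, 0.6, 0.9]
top plateOut [0.4878 0.3098] 60 1.5816666666666668
top plateBore [0.4883 0.3101] 60 1.825
side plateOut [0.4823 0.3067] 60 2.35
side plateBore [0.4832 0.3078] 51 3.2058823529411766
```

```bash
python3 - <<'E'
from h import *
a=93; p=np.array([.5262,-.0095,0])+RG*radv(a)+[0,0,.095]
q=p.copy(); q[1]+=.10; 
robot.line_to(q,max_speed=.15); robot.line_to(p,max_speed=.1)
p[2]=.076; robot.line_to(p,max_speed=.06); robot.sleep(.2)
s=robot.state();print(s["time"],s["tool_pos"],s["ft_force"],s["width"])
for n in("top","side"):
    im,d=robot.read_camera(n); cv2.imwrite(f"pics/{n}3.png",im); np.save(n+"3.npy",d)
top=cv2.imread("pics/top3.png")[120:240,230:350];sd=cv2.imread("pics/side3.png")[150:270,240:360]
cv2.imwrite("pics/g3.png",np.hstack([cv2.resize(top,(400,400),interpolation=2),cv2.resize(sd,(400,400),interpolation=2)]))
E
```

```text
10.2333 [0.5238326  0.04081002 0.07631201] [ 0.5761109  -0.49698147 -4.37027001] 0.02003521065811419
```

View pics/g3.png

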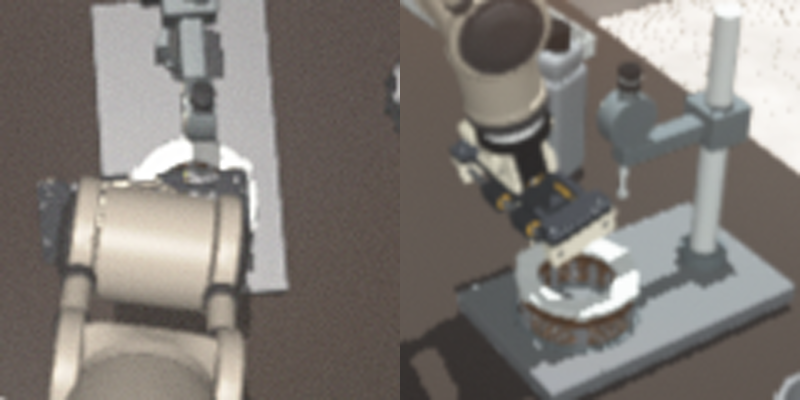

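The plate hovers over the pile with the gripper clear of the gauge. In the side crop the plate is at about (578,275), and the foot at (622,190) is well above it. Next I'll lower it to touch.

```bash
python3 - <<'E'
from h import *
p=np.array(robot.state()["tool_pos"]); p=np.array([.5262,-.0095,0])+RG*radv(93); p[2]=.052
s=robot.state();f0=s["ft_force"]
print(robot.line_to(p,max_speed=.02,f_stop=2.0))
s=robot.state();print(s["time"],s["tool_pos"],s["ft_force"],s["moment"],s["width"])
for n in("top","side"):
    im,d=robot.read_camera(n); cv2.imwrite(f"pics/{n}4.png",im); np.save(n+"4.npy",d)
sd=cv2.imread("pics/side4.png")[200:260,265:325]
cv2.imwrite("pics/g4.png",cv2.resize(sd,(600,600),interpolation=2))
E
```

```text
True
11.0333 [0.52360816 0.04088906 0.06382293] [-1.32807196 -0.51282435  3.8727264 ] [-0.05144339  0.31095478  0.02594957] 0.019768861539670404
```

View pics/g4.png

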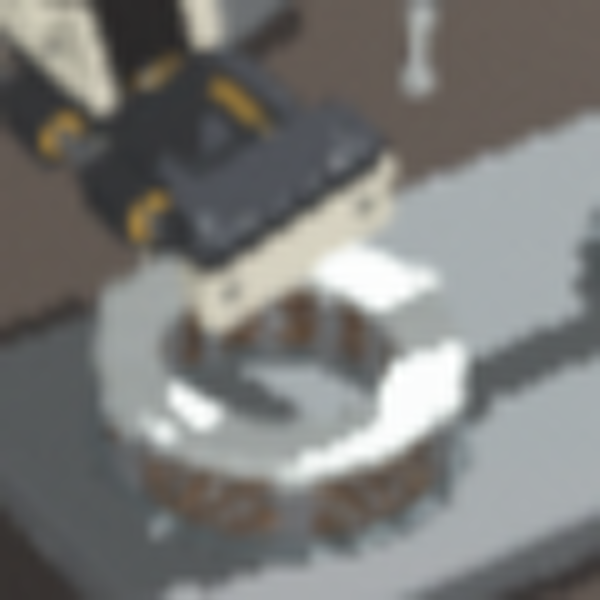

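```bash
python3 - <<'E'
from h import *
im=cv2.imread("pics/top4.png")[130:225,245:335]; im0=cv2.imread("pics/top0.png")[130:225,245:335]
cv2.imwrite("pics/g5.png",np.hstack([cv2.resize(i,None,fx=4.4,fy=4.4,interpolation=0) for i in(im,im0)]))
# overlay-free numeric: expected outlines
for z,Rr,c in[(.0675,.062,(.5262+.0018,-.0095+.001)),(.0595,.060,(.5275,-.0087))]:
    t=np.radians(np.arange(0,360,45)); P=np.c_[c[0]+Rr*np.cos(t),c[1]+Rr*np.sin(t),np.full(8,z)]; print(proj("top",P).round(1).tolist())
g=cv2.cvtColor(cv2.imread("pics/top4.png"),cv2.COLOR_BGR2GRAY)
for r in (168,172,176,180,184): print(r,g[r,300:318].tolist())
for c in (272,276,280,284,300): print(c,g[156:172,c].tolist())
E
```

```text
[[287.1, 161.8], [273.9, 167.5], [268.7, 180.7], [274.5, 193.8], [288.0, 199.0], [301.3, 193.3], [306.4, 179.9], [300.5, 166.9]]
[[287.1, 163.0], [274.4, 168.5], [269.4, 181.2], [274.9, 193.8], [287.9, 198.9], [300.7, 193.3], [305.7, 180.5], [300.0, 168.0]]
168 [254, 244, 236, 223, 196, 183, 183, 181, 180, 182, 181, 184, 181, 127, 92, 89, 92, 85]
172 [90, 96, 99, 147, 171, 180, 184, 185, 185, 184, 183, 184, 184, 130, 86, 89, 95, 90]
176 [93, 91, 97, 117, 237, 251, 219, 187, 184, 185, 184, 184, 187, 142, 97, 92, 87, 92]
180 [131, 111, 91, 101, 194, 253, 230, 186, 186, 184, 186, 189, 186, 174, 127, 91, 86, 89]
184 [178, 158, 114, 83, 129, 246, 222, 175, 186, 187, 186, 188, 186, 184, 132, 89, 90, 87]
272 [185, 189, 190, 190, 189, 188, 191, 188, 192, 190, 189, 192, 194, 212, 245, 255]
276 [187, 187, 184, 188, 189, 190, 190, 190, 188, 205, 240, 255, 254, 254, 254, 255]
280 [185, 187, 187, 187, 193, 186, 192, 225, 252, 254, 254, 254, 255, 255, 255, 223]
284 [168, 162, 153, 155, 174, 200, 242, 255, 254, 254, 254, 255, 255, 211, 102, 89]
300 [181, 186, 182, 183, 185, 184, 184, 183, 180, 185, 215, 244, 254, 255, 249, 150]
```

View pics/g5.png

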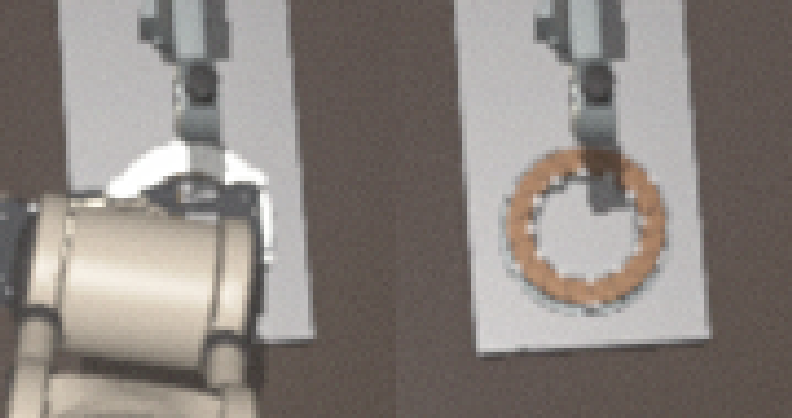

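Sampled edges in the top view match the outline expected for a concentric plate to about 0.3 px: right edge at 306.3 versus 306.4, and top-left at (280,163.0) versus (280,163.2). I'll release it now and look again.

```bash
python3 - <<'E'
from h import *
robot.sleep(.2); s=robot.state();print(s["time"],s["tool_pos"],s["ft_force"])
robot.grip(.045); s=robot.state(); print(s["time"],s["tool_pos"],s["ft_force"],s["width"])
p=np.array(s["tool_pos"]); u=np.array([np.sin(np.radians(93)),-np.cos(np.radians(93)),0]);t=np.radians(15)
b=-np.sin(t)*u+np.array([0,0,np.cos(t)])
robot.line_to(p+.06*b,max_speed=.06); robot.line_to(p+.1*b+[-.12,.1,.04],max_speed=.2)
s=robot.state();print(s["time"],s["tool_pos"],s["ft_force"])
for n in("top","side"):
    im,d=robot.read_camera(n); cv2.imwrite(f"pics/{n}6.png",im); np.save(n+"6.npy",d)
top=cv2.imread("pics/top6.png")[120:240,230:350];sd=cv2.imread("pics/side6.png")[150:270,240:360]
cv2.imwrite("pics/g6.png",np.hstack([cv2.resize(top,(400,400),interpolation=2),cv2.resize(sd,(400,400),interpolation=2)]))
n="top";im=cv2.imread("pics/top6.png");C=cloud("top",np.load("top6.npy"));hsv=cv2.cvtColor(im,cv2.COLOR_BGR2HSV)
c=np.array([.528,-.0085]);d=np.hypot(*(C[...,:2]-c).transpose(2,0,1))
for n in("top","side"):
    im=cv2.imread(f"pics/{n}6.png");C=cloud(n,np.load(n+"6.npy"));hsv=cv2.cvtColor(im,cv2.COLOR_BGR2HSV)
    c=np.array([.527,-.0095]);d=np.hypot(C[...,0]-c[0],C[...,1]-c[1])
    k=(d<.064)&(d>.038)&(abs(C[...,2]-.068)<.012); P=C[k]
    for _ in range(4):
        A=np.c_[P[:,:2]-c,np.ones(len(P))]; w=np.linalg.lstsq(A,P[:,2],rcond=None)[0]; r=P[:,2]-A@w; P=P[abs(r)<2*r.std()]
    print(n,k.sum(),"slopes",w.round(4),r.std())
    kb=(C[...,0]>.5)&(C[...,0]<.62)&(abs(C[...,1])<.05)&(C[...,2]>.27)&(hsv[...,2]<90); print("knob",kb.sum(),np.median(C[kb],0).round(4),C[kb][:,2].max())
E
```

```text
11.3333 [0.52358376 0.04087655 0.06379996] [-1.48143976 -0.11209848  5.3235451 ]
11.9667 [0.52221914 0.04101375 0.06268959] [-0.37531413 -0.61600031 -0.05817116] 0.04463635252554674
14.175 [0.37662139 0.13943549 0.19900958] [-0.34621017  0.37709239 -0.50405258]
top 671 slopes [ 0.0059 -0.0017  0.0678] 0.0022250975279791444
knob 41 [ 0.5756 -0.0089  0.302 ] 0.30618858490791356
side 414 slopes [ 0.0009 -0.0013  0.0649] 0.001439205264444994
knob 49 [ 0.5717 -0.015   0.2963] 0.30254585173702264
```

View pics/g6.png

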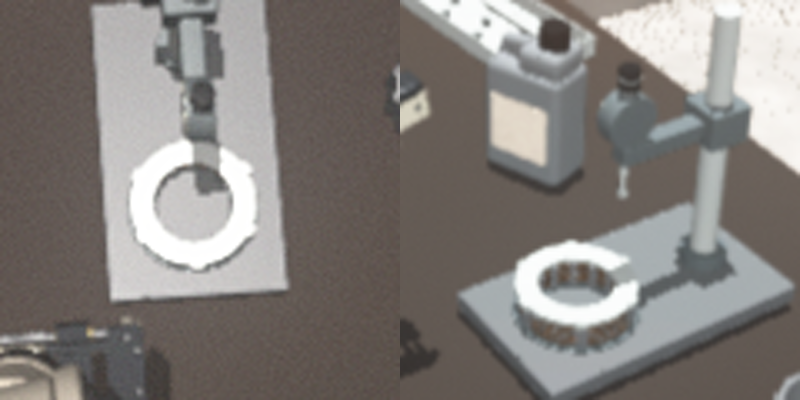

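The plate lies flat on the pile; the slopes are under 0.006. In the top crop it is concentric at (195,200), and the gauge is untouched. The two cameras average to a plate top at about 0.067 m. Next I'll push the knob down.

```bash
python3 - <<'E'
from h import *
from scipy.optimize import least_squares
im=cv2.imread("pics/top6.png");hsv=cv2.cvtColor(im,cv2.COLOR_BGR2HSV)
m=((hsv[...,2]>215)).astype(np.uint8); m[:155]=0;m[205:]=0;m[:,:260]=0;m[:,315:]=0
c,_=cv2.findContours(m,cv2.RETR_EXTERNAL,cv2.CHAIN_APPROX_NONE);c=max(c,key=cv2.contourArea)
Q=onplane("top",cv2.convexHull(c)[:,0],.067)[:,:2];f=least_squares(lambda x:np.hypot(*(Q-x[:2]).T)-x[2],[.528,-.009,.062],loss="soft_l1",f_scale=.001);print("plate centre top",f.x)
q=att(93,0,1); k=np.array([.5768,-.0078,.345])
print(robot.solve_ik(k,q),robot.solve_ik([*k[:2],.2],q))
robot.grip(0.0)
p=np.array(robot.state()["tool_pos"]); p[2]=.345; robot.line_to(p,q,max_speed=.15)
robot.line_to(k,max_speed=.15); robot.sleep(.2)
s=robot.state(); print(s["time"],s["tool_pos"],s["ft_force"],s["width"])
k[2]=.28; print(robot.line_to(k,max_speed=.03,f_stop=2.5)); s=robot.state(); print(s["time"],s["tool_pos"],s["ft_force"])
for n in("top","side"):
    im,d=robot.read_camera(n); cv2.imwrite(f"pics/{n}7.png",im); np.save(n+"7.npy",d)
top=cv2.imread("pics/top7.png")[100:220,230:350];sd=cv2.imread("pics/side7.png")[100:220,250:370]
cv2.imwrite("pics/g7.png",np.hstack([cv2.resize(top,(400,400),interpolation=2),cv2.resize(sd,(400,400),interpolation=2)]))
E
```

```text
plate centre top [ 0.52782801 -0.00875343  0.06365075]
[-1.46355163e-01  3.85670003e-01  1.13871074e+00 -4.44089210e-16
  1.61721191e+00  1.37208129e+00] [-1.46355163e-01  4.58117232e-01  1.41905235e+00 -4.44089210e-16
  1.26442307e+00  1.37208129e+00]
18.2667 [ 0.57660022 -0.00749298  0.34528942] [-0.11405172  0.69442816 -0.52404545] 0.0008161485689314295
True
19.6583 [ 0.57660124 -0.00778347  0.29984677] [0.01517187 0.27740144 0.63918208]
```

View pics/g7.png

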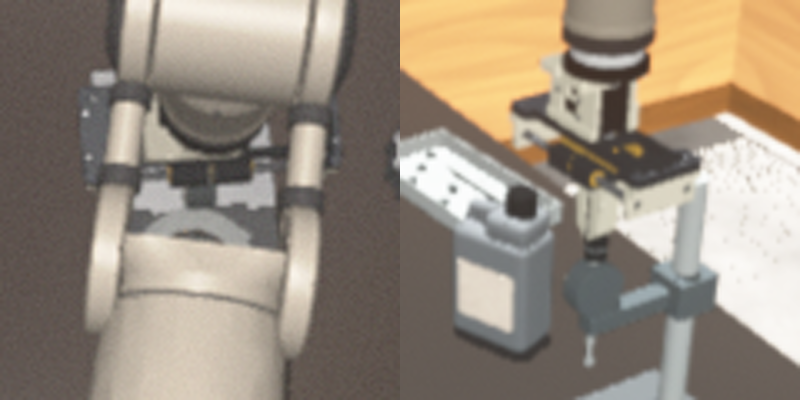

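The side crop shows the closed fingertips on the knob at (597,240). The column and jug are clear of the gripper. I'll push down.

```bash
python3 - <<'E'
from h import *
k=np.array([.5768,-.0078,.2145])
print(robot.line_to(k,max_speed=.05,f_stop=20)); robot.sleep(.1); s=robot.state(); print(s["time"],s["tool_pos"],s["ft_force"])
for z in(.212,.210,.2082):
    k[2]=z; print(robot.line_to(k,max_speed=.02,f_stop=20)); robot.sleep(.1); s=robot.state(); print(z,s["time"],s["tool_pos"][2],s["ft_force"])
for n in("top","side"):
    im,d=robot.read_camera(n); cv2.imwrite(f"pics/{n}8.png",im); np.save(n+"8.npy",d)
sd=cv2.imread("pics/side8.png")[150:270,260:380]
cv2.imwrite("pics/g8.png",cv2.resize(sd,(600,600),interpolation=2))
E
```

```text
False
21.7167 [ 0.5771624  -0.00786013  0.214514  ] [ 0.56691344 -0.12613299  0.61564741]
False
0.212 22.0917 0.21212826492915224 [ 1.89994963 -0.46308193  1.787182  ]
False
0.21 22.4417 0.21007932745815588 [ 2.29121404 -0.12801977  3.37105004]
False
0.2082 22.7917 0.20825217906279792 [ 2.01344833 -0.03718224  2.32642827]
```

View pics/g8.png

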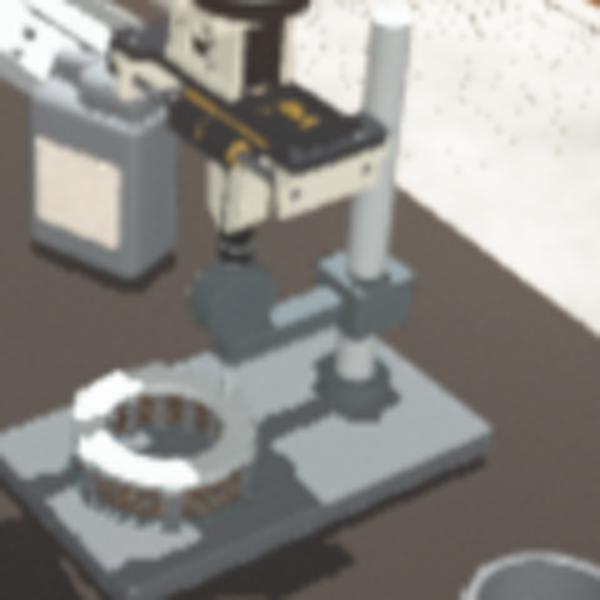

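The foot is on the plate's column-side rim at crop (230,380) and the carriage is down. I'll retract straight up and check the dial and heights.

```bash
python3 - <<'E'
from h import *
robot.line_to([.5768,-.0078,.30],max_speed=.1); robot.line_to([.42,.12,.32],max_speed=.2)
s=robot.state(); print(s["time"])
for n in("top","side"):
    acc=[];
    for i in range(4):
        im,d=robot.read_camera(n); acc.append(im.astype(float))
    im=np.mean(acc,0).astype(np.uint8); cv2.imwrite(f"pics/{n}9.png",im); np.save(n+"9.npy",d)
    C=cloud(n,d);hsv=cv2.cvtColor(im,cv2.COLOR_BGR2HSV)
    kb=(C[...,0]>.55)&(C[...,0]<.61)&(abs(C[...,1])<.04)&(C[...,2]>.18)&(C[...,2]<.25); print(n,"knob",kb.sum(),np.sort(C[kb][:,2])[-12:].round(4))
    dd=np.hypot(C[...,0]-.527,C[...,1]+.0095);k=(dd<.058)&(dd>.043)&(abs(C[...,2]-.068)<.012);print("plate z",np.median(C[k][:,2]))
sd=cv2.imread("pics/side9.png");tp=cv2.imread("pics/top9.png")
cv2.imwrite("pics/g9.png",np.hstack([cv2.resize(tp[110:230,230:350],(400,400),interpolation=2),cv2.resize(sd[180:260,270:350],(400,400),interpolation=2)]))
cv2.imwrite("pics/dial.png",cv2.resize(sd[192:232,292:332],(600,600),interpolation=2))
E
```

```text
25.125
top knob 55 [0.2096 0.2099 0.21   0.2101 0.2101 0.2106 0.2112 0.2121 0.2122 0.2122
 0.2135 0.2151]
plate z 0.06766771624880807
side knob 55 [0.2052 0.2053 0.2057 0.2061 0.2062 0.2062 0.2067 0.2067 0.207  0.207
 0.2086 0.2095]
plate z 0.06506812222565567
```

View pics/g9.png

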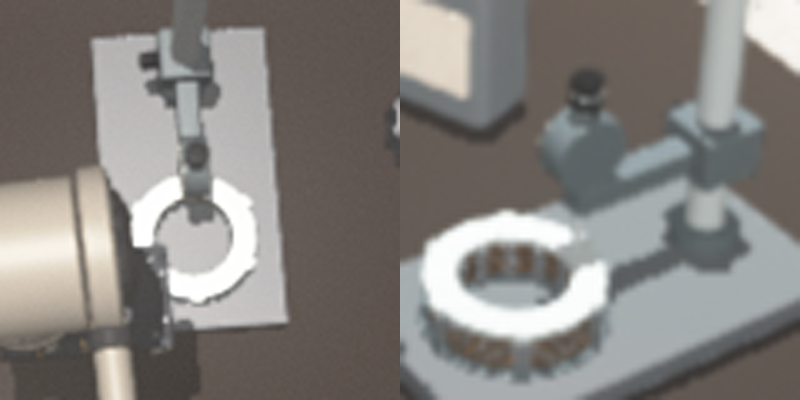

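View pics/dial.png

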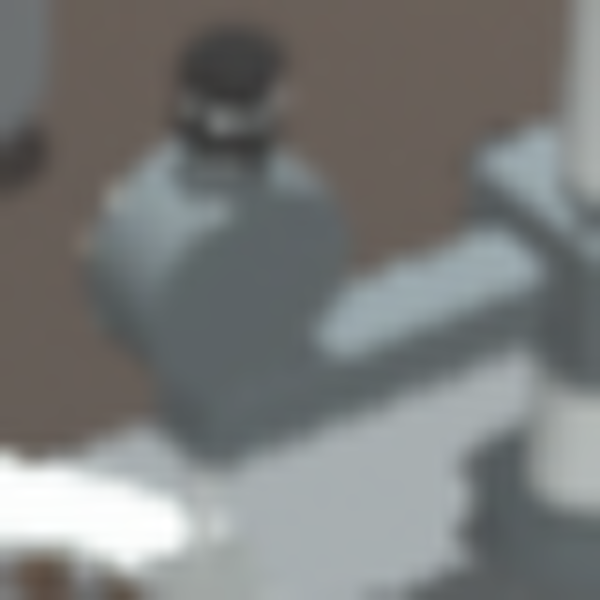

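```bash
python3 - <<'E'
from h import *
a=cv2.imread("pics/top0.png").astype(int);b=cv2.imread("pics/top9.png").astype(int)
d=np.abs(a-b).max(2)
for nm,(u0,u1,v0,v1) in dict(jug=(178,222,120,168),drum=(345,385,128,168),disc=(355,395,172,212)).items(): print(nm,(d[v0:v1,u0:u1]>40).sum())
im=b.astype(np.uint8);hsv=cv2.cvtColor(im,cv2.COLOR_BGR2HSV)
from scipy.optimize import least_squares
m=((hsv[...,2]>215)).astype(np.uint8); m[:155]=0;m[205:]=0;m[:,:260]=0;m[:,315:]=0
c,_=cv2.findContours(m,cv2.RETR_EXTERNAL,cv2.CHAIN_APPROX_NONE);c=max(c,key=cv2.contourArea)
Q=onplane("top",c[:,0],.067)[:,:2];r=np.hypot(*(Q-[.5278,-.0088]).T);Q=Q[(r>.056)&(Q[:,1]<.02)];f=least_squares(lambda x:np.hypot(*(Q-x[:2]).T)-.063,[.528,-.009],loss="soft_l1",f_scale=.001);print("plate centre",f.x)
robot.finish_job()
E
```

```text
jug 10
drum 0
disc 0
plate centre [ 0.52969104 -0.00695615]
the job is handed in; nothing more can be done
```

I placed the pressure plate on the pile, brought the gauge down onto it, and handed the job in at about 25 s. The plunger depth is calculated rather than read, because the dial faces away from both cameras.

- **Plate:** I pinched the ring farthest from the base by its rim and brought it in level under the foot. I lowered it until contact (about 5 N, underside at about 59 mm) before letting go. Just after release it was flat (slope 0.006 rad or less), and its centre was within 0.5 mm of the pile's in the top camera.
- **Gauge:** I pushed the knob straight down with closed fingertips to a knob top of 208 mm, then moved the arm clear. With the plate top at about 67 mm, the plunger is in about 6 mm of its 12 mm. The top camera alone gives about 4 mm and the side camera about 6 mm.
- **Other parts:** The drum and spare disc show no change from the first picture. The jug's patch differs by 10 pixels, too few to suggest it moved, though I did not check its position separately.
- **Disagreeing checks:**
  - The last fit of the plate's centre, using only the part of its edge that the arm did not hide, came out about 2.6 mm from the one just after release. I put this down to the partial view and saw no shift in the pictures, but did not measure again.
  - The two cameras also differ from each other by 3–6 mm. I allowed for this by comparing positions within one camera, or by averaging the two.

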